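# Blank off the dust-collection branch

### The arm

A 6-joint arm with a two-finger parallel gripper is mounted at the origin on a cart in front of the work surface, level with it; the furniture and walls round the work are solid. World frame = base frame: x ahead of the robot, y to its left, z up, the work surface at z = 0. Lengths are in m, angles in degrees, forces in N, time in s.
With the tool pointing down it reaches from about 0.25 to 0.725 m from the base axis. Payload 9.7 kg.
Tool frame: the origin (TCP) lies between the finger pads; the fingertips stand 25 mm ahead of it and the grasp point (between the pads) lies 6 mm ahead of it; z points along the fingers, y is the line along which they close (so a half turn about z gives the same grasp; the last joint's range is limited). The gripper opens to 85 mm and grips with 20 to 120 N. Pads are 22 mm wide; open, the fingers measure 114 mm over their backs; the gripper's body (76 mm by 85 mm) begins 54 mm behind the grasp point. The pads swing forward as they close: fully open they stand 13 mm farther back than shut.
Start: joints at [-63.942, 4.979, 10.078, 95.1, 0, 90], TCP at [0.242, -0.494, 0.256] pointing down, gripper open.
Joint ranges: [-179.16, 179.16], [-48.56, 103.87], [-65.8, 70.77], [-126.05, 130.52], [-82.76, 87.17], [-180, 180]. Speed limits (degrees/s): [127.2, 127.2, 147.25, 180, 180, 180].

### API

Orientations are given as [roll, pitch, yaw] about the fixed x, y, z axes, in that order (R = Rz(yaw) Ry(pitch) Rx(roll)).
In Python, from workcell import bot gives the robot as it stands.
- The arm moves only by the shell command python3 drive.py 'ROWS' [FORCE]. ROWS is a JSON list of rows, 1 to 5 of them, each of 5 numbers: dx, dy, dz in units of 5 mm, then a turn about the tool's z in degrees, then the finger opening in m; each row is the pose to reach, as a shift and turn from the pose commanded when the command began, along the tool's axes at that moment; what a row does not reach only later rows make up. A row lasts 1/12 s, in which the tool goes at most 0.0417 m and 7.16 degrees, less where a joint would pass 70% of its speed; a pose out of reach is approached as far as the arm can. The fingers move at their own pace and stop on an object; FORCE is the grip in N (left out, the last holds). Time passes only in rows, so rows that do not move let the fingers close. It prints the time, the measured TCP pose, the force, the opening and the grip force at its end. Input that does not fit is refused with a message, and nothing moves.
- bot.get_obs(): the state, without advancing time (a new reading comes with each control period).
- bot.camera(name): name is "side" or "top" or "wrist"; returns the picture (420x560x3 uint8, blue, green, red); there is no depth.
- bot.camera_info(name): a dict with "mtx" (3x3 intrinsics, pixels), "k1" (the pictures are not rectified: a ray, as slopes to the right and down, at radius r is drawn at 1 + k1 r^2 times it, then the intrinsics apply), "extrinsics" (4x4, takes a point from camera to world coordinates). Camera axes: x right, y down, z forward; pixel columns grow to the right and rows downward; lengths in m; the calibration is good to about 2 mm. A picture is of the moment at which its call begins: read the wrist's pose just before it. camera_info takes no time and is no camera call; for the wrist camera it gives the pose at the moment of the call.
- bot.job_done(): hands the job in; it is judged then, once.
The state is a dict: "time": time; "q": joint angles; "qd": joint speeds; "joint_efforts": joint torques, N m; "ee_pos": TCP position; "tcp_rot": TCP orientation; "wrist_force": force on the tool from outside, world axes, zero at the start; "torque": the same for the moment, N m; "opening": finger opening in m; "grasp_force": force on a finger pad.
Only numpy, scipy, OpenCV 4.12 (cv2) and the standard library are available. Lean on these libraries where they do the work, as an engineer would, in place of code of your own. Each camera call takes 0.05 s, during which the arm holds its last target. There are 200 camera calls.

### The job

Blank off the open leaning branch of the dust-collection wye: turn its lock collar fully back to the open mark, set the blanking cap that fits (the smaller of the two) fully home in the mouth with its lugs between the key ribs, then turn the collar clockwise all the way to its locked mark so that it holds the cap. Do not shift the bigger cap and do not knock over the jars or the glue bottle.

Things in the scene. Friction and masses are not known exactly. Their poses are not given: they have to be found in the camera images.
- wye: Dust-collection wye, fixed: grey duct 80 mm in diameter lying on a plywood board 205 x 130 x 18 mm, a blast gate 158 mm high at its far end. Origin on the table below the branch's foot; x runs along the duct away from its near plug, z up. The board reaches from x -90 to +115 and y -65 to +65 mm
- mouth: Mouth of the leaning branch, fixed on the wye. Origin: centre of its seat rim, 153 mm above the table. z: the branch's axis, out of the mouth, 35 degrees from vertical, leaning to the duct's near plug; x uphill, away from the plug; y as the wye's y. Bore 62 mm in diameter, 80 mm deep; flat rim at z = 0 out to radius 46 mm; under the collar a flange of radius 63 mm, top at z -16 mm
- lug_slot (a point): Middle of one of the two lug slots on the rim, at x = 41 mm in the mouth's frame (the other at x = -41 mm). Each slot is the gap between two key ribs 6 mm high, 34 mm apart in y
- lock_collar (a joint): Angle (rad) of the cast-aluminium lock collar, captive round the mouth and turning about its z: 0 = stop at the open mark, 1.2 = stop at the locked mark; grows clockwise as seen looking down into the mouth. Stays where left; takes about 0.25 N m to turn. Ring of radius 48 to 55 mm, z -14 to 10 mm in the mouth's frame, with two ears and two inward tabs
- ear_a (a point): Grip point on ear A of the collar: radius 70 mm from the mouth's axis, 8 mm above the seat plane, at 124 degrees from the mouth's +x towards +y minus the collar's angle. The ear is a radial bar from radius 52 to 87 mm, 13 mm thick, z -10 to 14 mm in the mouth's frame
- ear_b (a point): Grip point on ear B, the same, half a turn from ear A
- tab (a point): Middle of one of the collar's two inward tabs, half a turn apart: radius 36 to 54 mm, 44 degrees wide, z 10 to 16 mm in the mouth's frame. At 68.75 degrees from the mouth's +x towards +y with the collar open, over a lug slot when locked. Tabs bar the lugs' way unless the collar is open; locked, they reach over the lugs with 3.5 mm play
- index_rib (a point): Thin upright rib on the collar's outside, read against the marks on the flange below: over the round dot when open, over the bar when locked
- lock_mark (a point): Moulded bar on the flange at radius 59 mm, the locked mark; the open mark is a round dot 68.75 degrees anticlockwise of it, seen looking into the mouth
- cap: The smaller black blanking cap, loose, 70 g, standing on its spigot. Origin: centre of the spigot's underside; z up. Spigot 57 mm in diameter (43 at the foot), z 0 to 14 mm; flange 69 mm in diameter, z 14 to 20; two lugs 22 mm wide along +x and -x to radius 43.5 mm; bar grip along x, 52 mm long, 16 mm thick in y, top at z 57. A half turn about z fits too
- cap_seat (a point): Centre of the underside of the smaller cap's flange, 14 mm above its origin: lies at the mouth's origin when the cap is home (up to 3 mm sideways play)
- big_cap: The bigger black cap of the next port size, loose, same shape: lug span 114 mm, flange 92 mm in diameter, bar grip 66 mm long. Does not fit; to be left alone. The two caps stand in either of two places
- jar_red: White jar with a red lid, 104 mm in diameter, 148 mm high, loose; origin at the centre of its underside, z up
- jar_yellow: Dark jar with a yellow lid, 86 mm in diameter, 150 mm high, loose; origin at the centre of its underside, z up
- glue_bottle: White glue bottle with a red spout, 64 mm in diameter, 192 mm high, loose; origin at the centre of its underside, z up

How it is judged (in metres and radians):
On the way, in this order (a step that is already met when the one before it is completed fails the run):
1. the collar is turned back to the open mark (value of joint lock_collar below 0.15 rad), for 0.2 s.
2. the smaller cap is fully home in the mouth, lugs between the ribs, while the collar is open (distance between cap_seat and mouth below 0.006 m and z of cap_seat in the frame of mouth below 0.003 m and angle between the z axis of cap and the z axis of mouth, either way round below 0.1 rad and angle between the x axis of cap and the x axis of mouth, either way round below 0.25 rad and value of joint lock_collar below 0.35 rad), for 0.2 s.
3. the collar is turned to the locked mark (value of joint lock_collar above 1.08 rad), for 0.2 s.
At the end, for the whole second after the job is handed in: The smaller cap sits home in the mouth (seat centre within 6 mm of the mouth's, not more than 3 mm proud, square within 0.1 rad, lugs within 0.25 rad of the slots) at rest, and the collar stands at the locked mark (more than 1.08 of 1.2 rad) (value of joint lock_collar above 1.08 rad and distance between cap_seat and mouth below 0.006 m and z of cap_seat in the frame of mouth below 0.003 m and angle between the z axis of cap and the z axis of mouth, either way round below 0.1 rad and angle between the x axis of cap and the x axis of mouth, either way round below 0.25 rad and linear speed of cap below 0.02 m/s); the robot touches nothing.
It fails at once if the bigger cap is shifted by more than 40 mm (distance of big_cap from where it was at the start of the episode above 0.04 m).
It fails at once if a jar or the glue bottle is knocked over (angle between any of jar_red, jar_yellow, glue_bottle's own z axis and vertical above 0.5 rad).
It also fails if it takes over 61 s, if anything falls off the work surface, if the arm or the gripper's body presses on something with over 40 N, if the wrist force passes 120 N, or if a joint passes its speed limit or range.

## Working session

There is one attempt and no reset: what is moved stays moved. The work goes in short steps, Python scripts to look and compute and a shell command to move; the robot and the scene stay as the last step left them, time stands still between calls to the robot, and variables do not carry over. Pictures are saved under pics/ and viewed, at most 10 in all, crops included, and the job is handed in when it is done.

```bash
ls; mkdir -p pics; python3 - <<'E'
from workcell import bot
import cv2,numpy as np
o=bot.get_obs();print(o)
for n in("side","top","wrist"):
    i=bot.camera_info(n);print(n,i)
    cv2.imwrite(f"pics/{n}0.png",bot.camera(n))
E
```

```text
drive.py
pics
workcell.py
{'time': 0.0, 'q': array([-6.39415117e+01,  5.01234243e+00,  1.00346126e+01,  9.50988233e+01,
       -6.86313763e-04,  8.99997196e+01]), 'qd': array([-0.02799563, -0.00861156,  0.02111999,  0.11189313, -0.07303464,
        0.05863219]), 'joint_efforts': array([ 6.28966677e-05, -5.20388997e+01,  4.64803970e+01,  1.64070376e-02,
        4.70810608e-05, -1.43430697e-05]), 'ee_pos': array([ 0.24152324, -0.49392281,  0.25557254]), 'tcp_rot': array([-1.79923447e+02,  6.85938504e-04,  2.60587696e+01]), 'wrist_force': array([-0.72638778, -1.13355123, -0.53480716]), 'torque': array([0.01633981, 0.00665205, 0.03661948]), 'grasp_force': 0.0, 'opening': 0.08532080350533751}
side {'mtx': array([[400.5884996 ,   0.        , 280.66197087],
       [  0.        , 400.5884996 , 205.61509016],
       [  0.        ,   0.        ,   1.        ]]), 'k1': -0.05559106170765208, 'extrinsics': array([[-0.83755436, -0.28629294,  0.46533755, -0.01084212],
       [-0.54634972,  0.43550968, -0.71542527,  0.79962624],
       [ 0
[... 517 characters left out ...]
 -3.57731829e-02, -9.99359414e-01,
         1.06401374e+00],
       [ 0.00000000e+00,  0.00000000e+00,  0.00000000e+00,
         1.00000000e+00]])}
wrist {'mtx': array([[342.97331155,   0.        , 281.34204097],
       [  0.        , 342.97331155, 212.63101345],
       [  0.        ,   0.        ,   1.        ]]), 'k1': 0.015571176559650185, 'extrinsics': array([[ 4.39488516e-01, -8.66476254e-01, -2.36788398e-01,
         3.01937183e-01],
       [-8.98247781e-01, -4.24200169e-01, -1.14913618e-01,
        -4.64104594e-01],
       [-8.75757340e-04,  2.63197869e-01, -9.64741476e-01,
         3.72795299e-01],
       [ 0.00000000e+00,  0.00000000e+00,  0.00000000e+00,
         1.00000000e+00]])}
```
View pics/top0.png

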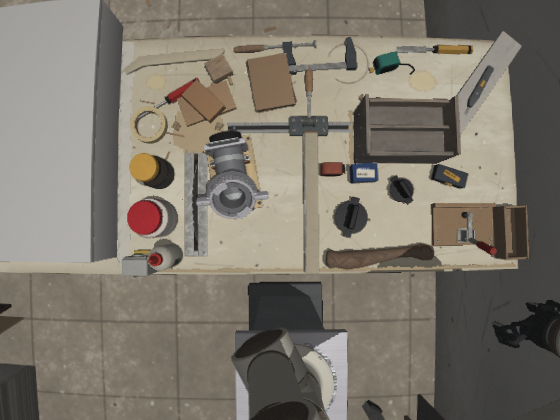

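View pics/side0.png

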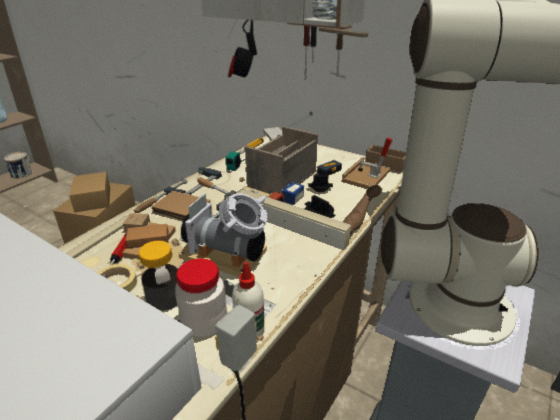

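Top view: wye at about (232,190) with its mouth towards the robot. The small cap is at (401,189), the big cap at (351,217), and the jars and bottle are on the left. I'll zoom in for the wye and cap.

```bash
cat > h.py <<'E'
import numpy as np,cv2
from scipy.spatial.transform import Rotation as R
from workcell import bot
def proj(P,i):
    P=np.atleast_2d(P);T=np.linalg.inv(i["extrinsics"]);c=P@T[:3,:3].T+T[:3,3]
    s=c[:,:2]/c[:,2:];r2=(s**2).sum(1,keepdims=True);s=s*(1+i["k1"]*r2)
    return s*[i["mtx"][0,0],i["mtx"][1,1]]+i["mtx"][:2,2]
def ray(px,i):
    d=(np.atleast_2d(px)-i["mtx"][:2,2])/[i["mtx"][0,0],i["mtx"][1,1]];s=d.copy()
    for _ in range(20): s=d/(1+i["k1"]*(s**2).sum(1,keepdims=True))
    v=np.c_[s,np.ones(len(s))]@i["extrinsics"][:3,:3].T
    return i["extrinsics"][:3,3],v
def atz(px,i,z):
    o,v=ray(px,i);return o+v*((z-o[2])/v[:,2:])
E
python3 - <<'E'
from h import *
t=cv2.imread("pics/top0.png");s=cv2.imread("pics/side0.png")
f=lambda im,x,y,w,h,W,H:cv2.resize(im[y:y+h,x:x+w],(W,H),interpolation=cv2.INTER_CUBIC)
a=f(t,185,125,100,100,400,400);b=f(s,175,180,100,100,400,400)
c=f(t,320,165,100,50,400,200);d=f(s,280,170,80,40,400,200)
cv2.imwrite("pics/crop1.png",np.vstack([np.hstack([a,b]),np.hstack([c,d])]))
i=bot.camera_info("top")
print(atz([[401,189],[233,197]],i,.05), atz([[233,197]],i,.153))
E
```

```text
[[ 0.54658712 -0.30083006  0.05      ]
 [ 0.52800785  0.15432739  0.05      ]] [[0.52084391 0.14250265 0.153     ]]
```

View pics/crop1.png

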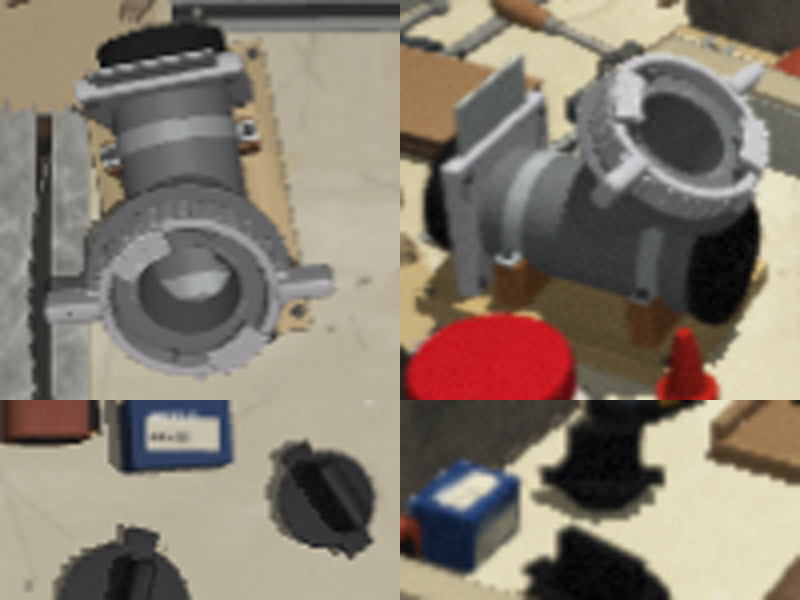

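The manual's scale: shifts go in units of 5 mm. Converting my numbers, 0.2 m is 40, -0.03 m is -6.

```bash
python3 drive.py '[[40,-6,0,0,0.085],[40,-6,0,0,0.085],[40,-6,0,0,0.085],[40,-6,0,0,0.085],[40,-6,0,0,0.085]]' && python3 drive.py '[[20,0,0,0,0.085],[20,0,0,0,0.085],[20,0,0,0,0.085],[20,0,0,0,0.085]]' && python3 - <<'E'
from h import *
i=bot.camera_info("wrist");im=bot.camera("wrist");cv2.imwrite("pics/w1.png",im)
np.save("w1.npy",i,allow_pickle=True);print(bot.get_obs()["ee_pos"],bot.get_obs()["tcp_rot"],proj([0.547,-.301,.057],i))
E
```

```text
time: 0.57
ee_pos: [0.4097, -0.3776, 0.2561]
tcp_rot: [-180.0, -0.0, 26.1]
wrist_force: [-0.2, -1.5, 0.1]
opening: 0.0851
grasp_force: 0.0
time: 0.9
ee_pos: [0.5008, -0.3332, 0.255]
tcp_rot: [-179.9, 0.0, 26.3]
wrist_force: [0.8, -0.4, -0.0]
opening: 0.0852
grasp_force: 0.0
[ 0.49913921 -0.33426185  0.25528767] [-1.79921076e+02  4.96855224e-02  2.62226044e+01] [[272.6004901  132.45894109]]
```

View pics/w1.png

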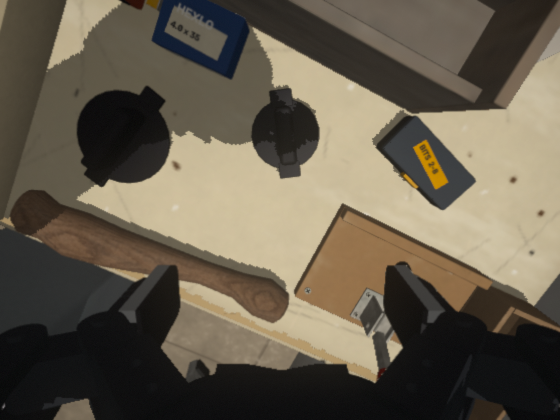

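Small cap's lug ends are at (281,90) and (288,176), with the flange centre at about (285,133). The big cap at (124,135) is well clear. Next stop is the wye for a close look.

```bash
python3 - <<'E'
from h import *
i=np.load("w1.npy",allow_pickle=True).item()
p=atz([[281,90],[289,176],[252,133],[319,133]],i,.019);print(p)
d=p[0]-p[1];print(np.hypot(*d[:2]),np.degrees(np.arctan2(d[1],d[0])),(p[0]+p[1])/2,(p[2]+p[3])/2)
p=atz([[124,135]],i,.02);print("big",p)
E
python3 drive.py '[[24,-33.4,-16,0,0.085],[24,-33.4,-16,0,0.085],[24,-33.4,-16,0,0.085],[24,-33.4,-16,0,0.085],[24,-33.4,-16,0,0.085]]'; python3 drive.py '[[4,-40,0,0,0.085],[4,-40,0,0,0.085],[4,-40,0,0,0.085],[4,-40,0,0,0.085],[4,-40,0,0,0.085]]'
```

```text
[[ 0.58495658 -0.29054189  0.019     ]
 [ 0.51331163 -0.33517946  0.019     ]
 [ 0.53566107 -0.28245416  0.019     ]
 [ 0.56542427 -0.34267854  0.019     ]]
0.08441275339596968 31.924501564769272 [ 0.5491341  -0.31286067  0.019     ] [ 0.55054267 -0.31256635  0.019     ]
big [[ 0.47712116 -0.16887552  0.02      ]]
time: 1.37
ee_pos: [0.5294, -0.1434, 0.3328]
tcp_rot: [180.0, 0.0, 25.9]
wrist_force: [1.1, 0.2, 0.3]
opening: 0.0848
grasp_force: 0.0
time: 1.78
ee_pos: [0.4588, 0.0453, 0.3321]
tcp_rot: [180.0, -0.0, 26.0]
wrist_force: [-0.7, -0.4, -0.0]
opening: 0.0851
grasp_force: 0.0
```

```bash
python3 - <<'E'
from h import *
i=bot.camera_info("wrist");im=bot.camera("wrist");cv2.imwrite("pics/w2.png",im)
np.save("w2.npy",i,allow_pickle=True);print(bot.get_obs()["ee_pos"],proj([0.52,.142,.153],i))
E
```

```text
[0.45740637 0.04900815 0.33271159] [[207.35372915  80.33535058]]
```

View pics/w2.png

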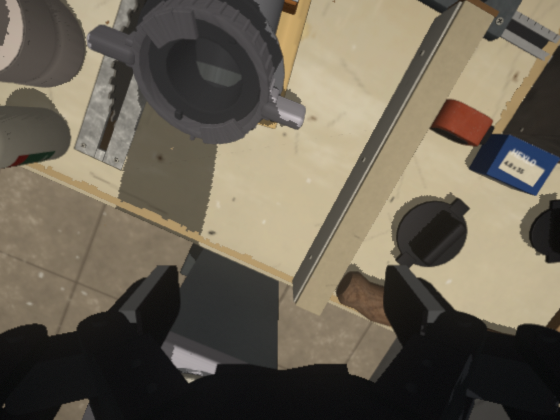

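```bash
cat >> h.py <<'E'
def mouthR(yaw): return (R.from_euler('z',yaw)*R.from_euler('y',-35,degrees=True)).as_matrix()
def pt(r,th,z): th=np.radians(th);return np.c_[r*np.cos(th),r*np.sin(th),z+0*th]
E
cat > fit.py <<'E'
from h import *
from scipy.optimize import least_squares
ci={n:bot.camera_info(n) for n in("top","side")};ci["w2"]=np.load("w2.npy",allow_pickle=True).item()
ob={"top":[[197,201.75],[268,195],[232,198.5]],"side":[[225,228.5],[265,198.5],[245.4,213]],"w2":[[92,41],[303,118],[201,76]]}
def model(p):
    a=124-np.degrees(p[4]);M=np.r_[pt(.087,np.array([a,a+180]),.002),[[0,0,0]]]
    return M@mouthR(p[3]).T+p[:3]
def f(p): 
    M=model(p);return np.r_[np.concatenate([((proj(M,ci[n])-ob[n])*(1,2)[n=="w2"]*.7).ravel() for n in ci]),(p[2]-.153)/.0008]
s=least_squares(f,[.52,.142,.153,.1,.6],loss="soft_l1");p=s.x;print(p,np.degrees(p[3]),s.fun.round(1));np.save("mouth.npy",p)
A=mouthR(p[3]);out=[]
for n,fn,(x,y,w) in(("top","top0",(185,140,100)),("w2","w2",(70,0,250))):
    k=400/w;im=cv2.resize(cv2.imread(f"pics/{fn}.png")[y:y+w,x:x+w],(400,400),interpolation=cv2.INTER_CUBIC)
    th=np.arange(0,361,6.);q=np.degrees(p[4]);L=[(pt(.031,th,0),(0,0,255)),(pt(.055,th,.010),(0,255,0)),(pt(.063,th,-.016),(255,0,0))]
    for b in(124-q,304-q):
        c=pt(.087,np.array([b]),0)[0];r=c/.087;t=np.array([-r[1],r[0],0])
        for z in(.014,-.01): L.append((np.array([r*u+t*v+[0,0,z] for u,v in((.055,-.0065),(.087,-.0065),(.087,.0065),(.055,.0065))]),(0,255,255)))
    for b in(68.75-q,248.75-q):
        g=np.arange(b-22,b+22.1,11);L.append((np.r_[pt(.036,g,.016),pt(.054,g[::-1],.016)],(255,0,255)))
    for P,c in L: cv2.polylines(im,[np.round((proj(P@A.T+p[:3],ci[n])-[x,y]+.5)*k).astype(int)],False,c,1)
    out.append(im)
cv2.imwrite("pics/ov1.png",np.hstack(out))
E
python3 fit.py
```

```text
[0.51864692 0.14616812 0.15317361 0.13628841 0.61426493] 7.808750642082324 [-0.9  0.8 -0.5 -0.8 -0.4 -0.4  1.   1.5 -1.8 -0.7 -0.1  0.3 -0.1 -0.7
 -0.5 -0.3  1.2  4.9  0.2]
```

View pics/ov1.png

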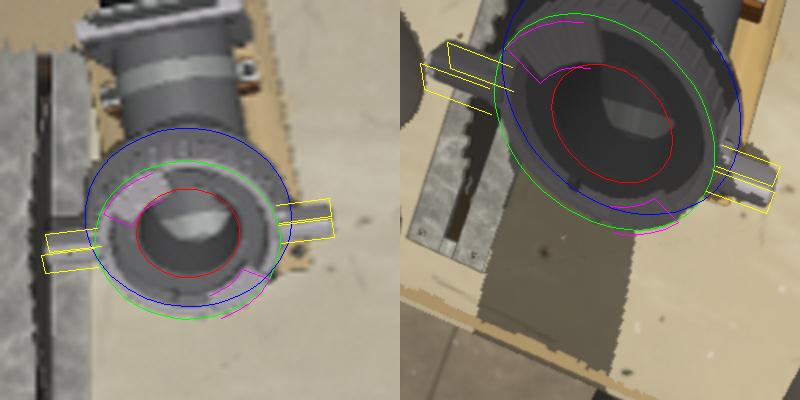

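The overlay agrees with the wye to about 3 mm: collar at about 0.61 rad, yaw 7.8°. I'll straddle ear B with the fingers and swing it open.

```bash
cat >> h.py <<'E'
def rel(pos,yaw,o=None):
    "shift and turn in the tool's axes from the measured pose (tool down)"
    o=o or bot.get_obs();y0=np.radians(o["tcp_rot"][2]);d=np.asarray(pos)-o["ee_pos"]
    return np.round([d[0]*np.cos(y0)+d[1]*np.sin(y0),d[0]*np.sin(y0)-d[1]*np.cos(y0),-d[2],(o["tcp_rot"][2]-yaw+180)%360-180],4)
def ear(th,r=.077,z=.004,lead=0):
    "TCP pose straddling ear B at mouth angle th (deg)"
    p=np.load("mouth.npy");A=mouthR(p[3]);t=np.radians(th);v=A@[-np.sin(t),np.cos(t),0]
    h=v[:2]/np.hypot(*v[:2]);P=A@pt(r,np.array([th]),z)[0]+p[:3];P[2]+=.006;P[:2]+=lead*h
    return P,np.degrees(np.arctan2(h[1],h[0]))+90
E
python3 - <<'E'
from h import *
P,y=ear(-91.2);print(P,y,rel([P[0],P[1],.26],y),rel(P,y))
for th in(-91.2,-80,-70,-60,-55): print(th,*ear(th))
E
```

```text
[0.52552466 0.06940767 0.16152529] 96.34392613141841 [ 7.01000e-02  1.17000e-02  7.27000e-02 -7.02128e+01] [ 7.01000e-02  1.17000e-02  1.71200e-01 -7.02128e+01]
-91.2 [0.52552466 0.06940767 0.16152529] 96.34392613141841
-80 [0.53752795 0.07221749 0.17011946] 109.95662221193618
-70 [0.5475775  0.07710205 0.17755567] 121.76555388663111
-60 [0.55667895 0.08407567 0.18453291] 132.98548841728402
-55 [0.56078635 0.08828199 0.18778245] 138.33242596680375
```

Converted, 0.07 m is 14, 0.05 m is 10.

```bash
python3 drive.py '[[14,2.4,10,-35,0.05],[14,2.4,10,-35,0.05],[14,2.4,10,-35,0.05],[14,2.4,10,-35,0.05],[14,2.4,10,-35,0.05]]' 30 >/dev/null; python3 drive.py '[[0,0,0,-35,0.05],[0,0,0,-35,0.05],[0,0,0,-35,0.05],[0,0,0,-35,0.05],[0,0,0,-35,0.05]]'; python3 - <<'E'
from h import *
P,y=ear(-91.2);print(rel(P,y))
i=bot.camera_info("wrist");cv2.imwrite("pics/w3.png",bot.camera("wrist"))
E
```

```text
time: 2.67
ee_pos: [0.5284, 0.063, 0.2819]
tcp_rot: [-180.0, 0.0, 96.3]
wrist_force: [0.1, -0.6, -0.2]
opening: 0.0499
grasp_force: 0.0
[ 0.0067 -0.0021  0.1204 -0.0101]
```

View pics/w3.png

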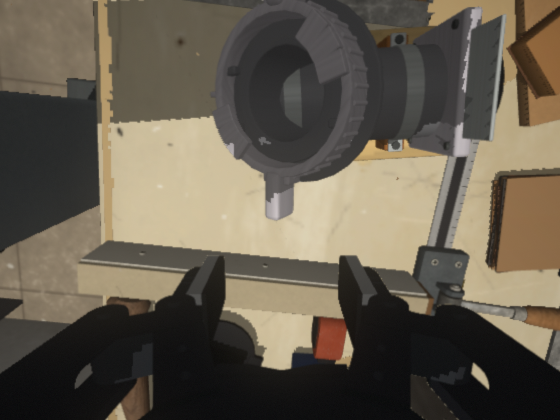

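Ear B is at (280,200), centred between the fingers at 225 and 340. I'll descend onto it.

```bash
python3 drive.py '[[1.4,-0.4,18,0,0.05],[1.4,-0.4,18,0,0.05],[1.4,-0.4,24,0,0.05],[1.4,-0.4,24,0,0.05],[1.4,-0.4,24,0,0.03]]' 30; python3 drive.py '[[0,0,0,0,0.028],[0,0,0,0,0.028]]'; python3 - <<'E'
from h import *
for th,l in((-80,0),(-68,.004),(-55,.006)): P,y=ear(th,lead=l);print(rel(P,y))
E
```

```text
time: 3.13
ee_pos: [0.5248, 0.0703, 0.1612]
tcp_rot: [-179.8, 0.0, 95.9]
wrist_force: [0.2, 0.6, 0.8]
opening: 0.039
grasp_force: 0.0
time: 3.3
ee_pos: [0.5274, 0.071, 0.1652]
tcp_rot: [179.7, -0.0, 96.0]
wrist_force: [-0.1, -0.7, 1.2]
opening: 0.0281
grasp_force: 0.0
[ 2.00000e-04  1.02000e-02 -4.90000e-03 -1.39691e+01]
[ 6.90000e-03  2.63000e-02 -1.38000e-02 -2.80749e+01]
[ 1.77000e-02  3.95000e-02 -2.26000e-02 -4.23449e+01]
```

Converted, 0.026 m is 5.2, 0.018 m is 3.6.

```bash
python3 drive.py '[[0,1,-0.6,-7,0.028],[0,2,-1.2,-14,0.028],[0.6,3.6,-2,-21,0.028],[1.4,5.2,-2.8,-28,0.028],[1.4,5.2,-2.8,-28,0.028]]'; python3 - <<'E'
from h import *
for th,l in((-60,.005),(-55,.006),(-52,.008)): P,y=ear(th,lead=l);print(rel(P,y))
E
```

```text
time: 3.72
ee_pos: [0.5516, 0.0781, 0.1786]
tcp_rot: [-179.8, 0.3, 124.3]
wrist_force: [-0.1, -12.5, 4.6]
opening: 0.0281
grasp_force: 6.7
[ 2.800e-03  1.250e-02 -5.900e-03 -8.659e+00]
[ 4.7000e-03  1.9100e-02 -9.2000e-03 -1.4006e+01]
[ 6.50000e-03  2.44000e-02 -1.11000e-02 -1.71269e+01]
```

```bash
python3 drive.py '[[0.4,1.6,-0.8,-5,0.028],[0.6,2.6,-1.2,-9,0.028],[1,3.8,-1.8,-14,0.028],[1,3.8,-1.8,-14,0.028]]'; python3 - <<'E'
from h import *
for th,l in((-55,.006),(-52,.009)): P,y=ear(th,lead=l);print(rel(P,y))
E
```

```text
time: 4.05
ee_pos: [0.5641, 0.0919, 0.1887]
tcp_rot: [-179.7, 0.4, 138.2]
wrist_force: [-9.7, -23.5, 12.6]
opening: 0.028
grasp_force: 22.6
[ 1.000e-04  1.100e-03  9.000e-04 -1.784e-01]
[ 7.0000e-04  7.7000e-03 -9.0000e-04 -3.2994e+00]
```

Converted, 0.004 m is 0.8, -0.002 m is -0.4.

```bash
python3 drive.py '[[0,0.8,-0.4,-2,0.028],[0,0.8,-0.4,-2,0.028],[0,0.8,-0.4,-2,0.028]]'; python3 drive.py '[[0,-0.8,0,0,0.045],[0,-0.8,0,0,0.045],[0,-0.8,-24,0,0.05],[0,-0.8,-24,0,0.05],[0,-0.8,-24,0,0.05]]'; python3 drive.py '[[6,0,-10,0,0.085],[14,0,-10,0,0.085],[22,0,-10,0,0.085],[22,0,-10,0,0.085]]';python3 - <<'E'
from h import *
p=np.load("mouth.npy");A=mouthR(p[3]);i=bot.camera_info("top");im=bot.camera("top")
x,y,w=185,140,100;c=[]
for q in(0.,.17):
    k=4;v=cv2.resize(im[y:y+w,x:x+w],(400,400),interpolation=cv2.INTER_CUBIC);q=np.degrees(q)
    for b in(68.75-q,248.75-q):
        g=np.arange(b-22,b+22.1,11);P=np.r_[pt(.036,g,.016),pt(.054,g[::-1],.016)]
        cv2.polylines(v,[np.round((proj(P@A.T+p[:3],i)-[x,y]+.5)*k).astype(int)],False,(255,0,255),1)
    c.append(v)
cv2.imwrite("pics/ov2.png",np.hstack(c))
E
```

```text
time: 4.3
ee_pos: [0.5645, 0.0923, 0.189]
tcp_rot: [-179.3, 0.3, 139.8]
wrist_force: [-19.5, -36.4, 6.5]
opening: 0.0279
grasp_force: 27.4
time: 4.72
ee_pos: [0.5639, 0.095, 0.3111]
tcp_rot: [179.9, 0.1, 140.0]
wrist_force: [0.9, 0.2, 0.4]
opening: 0.05
grasp_force: 0.0
time: 5.05
ee_pos: [0.477, 0.1685, 0.362]
tcp_rot: [179.6, 0.2, 140.1]
wrist_force: [-0.3, -0.6, 0.0]
opening: 0.0848
grasp_force: 0.0
```

View pics/ov2.png

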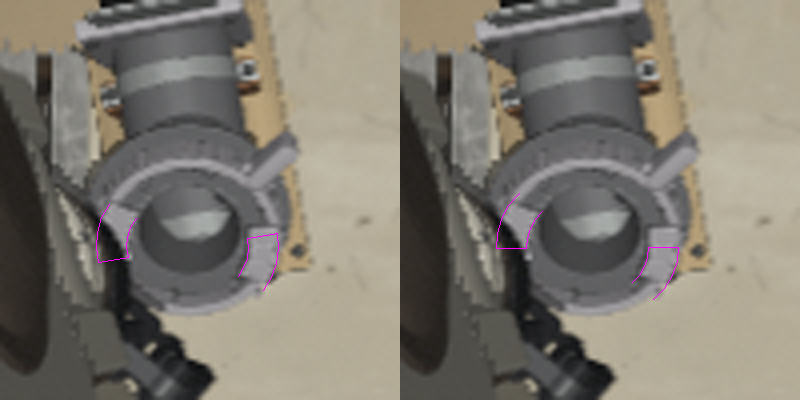

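The tabs now lie on or just past the overlay for the open mark, and the collar took 40 N against the stop, so it is open. The mouth estimate shifts by about 2 mm. Now for the cap.

```bash
python3 -c "
import numpy as np
p=np.load('mouth.npy');p[0]+=.002;p[1]-=.0015;np.save('mouth.npy',p)"
python3 drive.py '[[-30,-26.6,0,35,0.06],[-30,-26.6,0,35,0.06],[-30,-26.6,0,35,0.06],[-30,-26.6,0,35,0.06],[-30,-26.6,0,35,0.06]]' 40 >/dev/null; python3 drive.py '[[-40,-4.6,12,35,0.06],[-40,-4.6,12,35,0.06],[-40,-4.6,12,35,0.06],[-40,-4.6,12,35,0.06],[-40,-4.6,12,35,0.06]]'; python3 - <<'E'
from h import *
print(rel([.5495,-.3127,.052],32))
E
```

```text
time: 5.93
ee_pos: [0.5391, -0.2326, 0.2984]
tcp_rot: [179.8, 0.0, 69.6]
wrist_force: [0.5, 0.9, 0.9]
opening: 0.0598
grasp_force: 0.0
[-0.0715  0.0377  0.2464 37.6361]
```

```bash
python3 drive.py '[[-14.2,7.6,16,37.6,0.05],[-14.2,7.6,16,37.6,0.05],[-14.2,7.6,16,37.6,0.05],[-14.2,7.6,16,37.6,0.05],[-14.2,7.6,16,37.6,0.05]]' >/dev/null;python3 drive.py '[[0,0,0,2,0.05],[0,0,0,2,0.05]]'; python3 - <<'E'
from h import *
print(rel([.5495,-.3127,.052],32))
i=bot.camera_info("wrist");im=bot.camera("wrist");c=proj([.5495,-.3127,.03],i)[0].astype(int);print(c)
cv2.imwrite("pics/w4.png",im)
E
```

```text
time: 6.52
ee_pos: [0.5506, -0.3105, 0.2184]
tcp_rot: [179.9, -0.0, 32.1]
wrist_force: [0.7, -0.5, 1.3]
opening: 0.0501
grasp_force: 0.0
[-0.0021  0.0012  0.1664  0.0821]
[282 198]
```

View pics/w4.png

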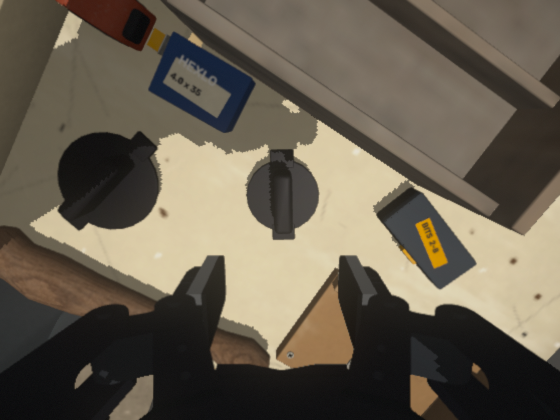

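The cap is centred at (283,195) with lug ends at (281,150) and (284,239), which matches the estimate. I'll descend and grip it.

Converted, 0.166 m is 33.2, 0.15 m is 30.

```bash
python3 drive.py '[[-0.4,0.2,16,0,0.05],[-0.4,0.2,24,0,0.05],[-0.4,0.2,30,0,0.05],[-0.4,0.2,33.2,0,0.05],[-0.4,0.2,33.2,0,0.05]]' 40; python3 drive.py '[[0,0,0,0,0.01],[0,0,0,0,0.01],[0,0,0,0,0.01],[0,0,0,0,0.01],[0,0,0,0,0.01]]' 40;  python3 drive.py '[[0,0,-8,0,0.01],[0,0,-16,0,0.01],[0,0,-24,0,0.01],[0,0,-32,0,0.01],[0,0,-40,0,0.01]]'
```

```text
time: 6.98
ee_pos: [0.547, -0.3102, 0.0447]
tcp_rot: [-179.7, 0.2, 32.3]
wrist_force: [-0.2, 0.2, -0.1]
opening: 0.0501
grasp_force: 0.0
time: 7.4
ee_pos: [0.5506, -0.3119, 0.0545]
tcp_rot: [179.8, -0.1, 32.3]
wrist_force: [0.4, -0.2, 7.6]
opening: 0.0152
grasp_force: 40.2
time: 7.82
ee_pos: [0.549, -0.3109, 0.2549]
tcp_rot: [179.9, -0.1, 32.3]
wrist_force: [0.1, -0.2, -1.1]
opening: 0.0152
grasp_force: 39.3
```

```bash
cat >> h.py <<'E'
def wye(x,z,y=0):
    p=np.load("mouth.npy");c,s=np.cos(p[3]),np.sin(p[3]);return [p[0]+c*x-s*y,p[1]+s*x+c*y,z]
def path(phi,L=.042,d=.0335,e=0):
    "TCP pose with the uphill lug's end resting at mouth x=L, cap leaning phi deg"
    a=np.radians(35);b=np.radians(phi)
    x=L*np.cos(a)-.0435*np.cos(b)-d*np.sin(b);z=.153+L*np.sin(a)-.0435*np.sin(b)+d*np.cos(b)
    return wye(x+e*np.sin(a),z+.006-e*np.cos(a))
E
python3 - <<'E'
from h import *
P=path(0);print(P,rel([P[0],P[1],.30],7.8))
E
```

```text
[np.float64(0.5116356529349102), np.float64(0.14343232228189384), np.float64(0.21659021032674394)] [ 0.211  -0.4041 -0.0451 24.4645]
```

```bash
python3 drive.py '[[18,-35,-12,0,0.01],[18,-35,-12,0,0.01],[18,-35,-12,0,0.01],[18,-35,-12,0,0.01],[18,-35,-12,0,0.01]]'>/dev/null; python3 drive.py '[[18,-35,0,0,0.01],[18,-35,0,0,0.01],[18,-35,0,0,0.01],[18,-35,0,0,0.01],[18,-35,0,0,0.01]]'; python3 drive.py '[[6.2,-10.8,0,6,0.01],[6.2,-10.8,0,12,0.01],[6.2,-10.8,0,18,0.01],[6.2,-10.8,0,24.5,0.01],[6.2,-10.8,0,24.5,0.01]]'; python3 - <<'E'
from h import *
print(rel(path(0,L=.041),7.8))
p=np.load("mouth.npy");A=mouthR(p[3]);o=bot.get_obs();Rt=R.from_euler("xyz",o["tcp_rot"],degrees=True).as_matrix()
x,y,w=175,130,110;im=bot.camera("top");i=bot.camera_info("top")
v=[cv2.resize(im[y:y+w,x:x+w],(400,400),interpolation=cv2.INTER_CUBIC)]
im=bot.camera("side");v.append(cv2.resize(im[130:260,180:310],(400,400),interpolation=cv2.INTER_CUBIC))
cv2.imwrite("pics/v5.png",np.hstack(v))
E
```

```text
time: 8.65
ee_pos: [0.5139, 0.0838, 0.313]
tcp_rot: [180.0, -0.1, 32.3]
wrist_force: [0.7, -0.2, -0.9]
opening: 0.0154
grasp_force: 39.5
time: 9.07
ee_pos: [0.5195, 0.1044, 0.3126]
tcp_rot: [-178.4, -0.0, 10.7]
wrist_force: [-0.4, -0.6, -0.7]
opening: 0.0152
grasp_force: 39.6
[-1.3000e-03 -3.9900e-02  9.6600e-02  2.8778e+00]
```

View pics/v5.png

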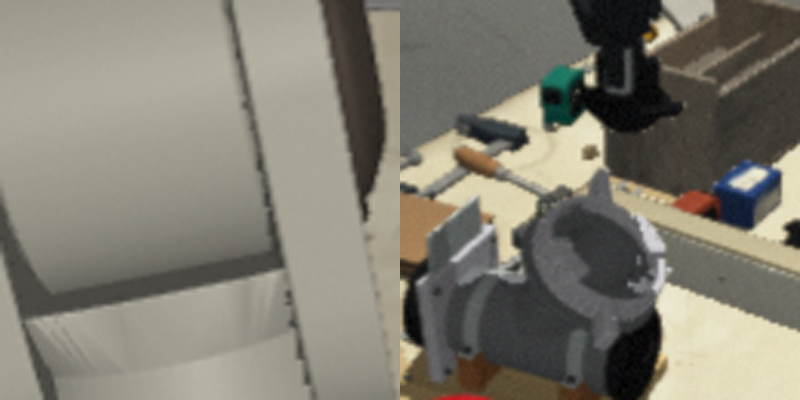

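The side view shows the cap upright in the gripper above the mouth and the collar open. That was the last of my 10 pictures, so I go on by numbers and force.

The manual's scale: shifts go in units of 5 mm. Converting my numbers, 0.08 m is 16, -0.04 m is -8.

```bash
python3 drive.py '[[-0.2,-8,0,3,0.01],[-0.2,-8,8,3,0.01],[-0.2,-8,16,3,0.01],[-0.2,-8,16,3,0.01]]'; python3 - <<'E'
from h import *
print(bot.get_obs()["q"].round(1));print(rel(path(0,L=.041),7.8))
E
```

```text
time: 9.5
ee_pos: [0.5164, 0.1108, 0.2311]
tcp_rot: [-177.0, 0.3, 10.7]
wrist_force: [-0.8, 0.6, -2.9]
opening: 0.0157
grasp_force: 39.5
[ 10.7   1.7   3.9  92.4   3.  179.9]
[ 6.0000e-04 -3.3000e-02  1.5100e-02  2.9094e+00]
```

Joint 6 is at its limit in this orientation. A half turn of the cap fits too, so I'll lift and turn the tool to yaw 187.8.

```bash
for k in 1; do python3 drive.py '[[0,0,-8,0,0.01],[0,0,-16,-7,0.01],[0,0,-16,-14,0.01],[0,0,-16,-21,0.01],[0,0,-16,-28,0.01]]'; done; python3 drive.py '[[0,0,0,-35,0.01],[0,0,0,-35,0.01],[0,0,0,-35,0.01],[0,0,0,-35,0.01],[0,0,0,-35,0.01]]'; python3 drive.py '[[0,0,0,-35,0.01],[0,0,0,-35,0.01],[0,0,0,-35,0.01],[0,0,0,-35,0.01],[0,0,0,-35,0.01]]' >/dev/null; python3 drive.py '[[0,0,0,-35,0.01],[0,0,0,-35,0.01],[0,0,0,-35,0.01],[0,0,0,-35,0.01],[0,0,0,-35,0.01]]'; python3 drive.py '[[0,0,0,-35,0.01],[0,0,0,-35,0.01],[0,0,0,-35,0.01],[0,0,0,-35,0.01],[0,0,0,-35,0.01]]'; python3 - <<'E'
from h import *
P=path(0,L=.041);P[2]=.24;print(bot.get_obs()["q"].round(1),rel(P,187.8))
E
```

```text
time: 9.92
ee_pos: [0.5182, 0.1076, 0.3153]
tcp_rot: [-177.4, -1.4, 39.1]
wrist_force: [0.2, 0.3, -1.7]
opening: 0.0155
grasp_force: 39.5
time: 10.33
ee_pos: [0.5179, 0.1076, 0.3145]
tcp_rot: [-178.6, -2.6, 74.1]
wrist_force: [-0.9, 0.0, -1.3]
opening: 0.0154
grasp_force: 39.5
time: 11.17
ee_pos: [0.5179, 0.1076, 0.3145]
tcp_rot: [178.0, -2.2, 144.2]
wrist_force: [-0.4, 0.1, -0.8]
opening: 0.015
grasp_force: 39.5
time: 11.58
ee_pos: [0.5179, 0.1076, 0.3145]
tcp_rot: [177.1, -0.7, 179.2]
wrist_force: [0.3, 0.1, -0.5]
opening: 0.0154
grasp_force: 39.5
[ 10.3   3.9  15.5 101.7   3.   11.1] [ 7.6000e-03  3.5600e-02  7.4500e-02 -8.6497e+00]
```

```bash
cat >> h.py <<'E'
def rel(pos,yaw,o=None):
    o=o or bot.get_obs();A=R.from_euler("xyz",o["tcp_rot"],degrees=True).as_matrix()
    return np.round([*(A.T@(np.asarray(pos)-o["ee_pos"])),(o["tcp_rot"][2]-yaw+180)%360-180],4)
E
python3 drive.py '[[1.4,7,6,-8.5,0.01],[1.4,7,12,-8.5,0.01],[1.4,7,12,-8.5,0.01]]'; python3 - <<'E'
from h import *
for f,L in((0,.041),(5,.041)): P=path(f,L=L);print(bot.get_obs()["tcp_rot"],P,rel(P,187.8))
E
```

```text
time: 11.83
ee_pos: [0.5088, 0.1464, 0.2499]
tcp_rot: [177.1, -0.8, -172.6]
wrist_force: [-0.2, -0.8, -2.0]
opening: 0.0155
grasp_force: 39.6
[ 177.06603881   -0.80523187 -172.55819725] [np.float64(0.5108240968044541), np.float64(0.14332102664504298), np.float64(0.21601663389039288)] [-0.0021 -0.0051  0.0337 -0.3582]
[ 177.06603881   -0.80523187 -172.55819725] [np.float64(0.5080954493498264), np.float64(0.14294682386989593), np.float64(0.21209788146694325)] [ 0.0006 -0.0053  0.0376 -0.3582]
```

Converted, -0.007 m is -1.4, -0.002 m is -0.4.

```bash
python3 drive.py '[[-0.4,-1.4,3,0,0.01],[-0.4,-1.4,5.2,0,0.01],[-0.4,-1.4,5.2,0,0.01]]'; python3 drive.py '[[0,0,0.8,0,0.01],[0,0,0.8,0,0.01]]'; python3 drive.py '[[0,0,1,0,0.01],[0,0,1,0,0.01]]'; python3 - <<'E'
from h import *
for f,L in((0,.041),(5,.041),(10,.041)): P=path(f,L=L);print(P,rel(P,187.8))
E
```

```text
time: 12.08
ee_pos: [0.5134, 0.1396, 0.2298]
tcp_rot: [177.0, -0.3, -172.9]
wrist_force: [-0.0, 0.4, -0.3]
opening: 0.0151
grasp_force: 40.2
time: 12.25
ee_pos: [0.5135, 0.1398, 0.2279]
tcp_rot: [177.0, -0.2, -172.9]
wrist_force: [-6.6, -1.6, 8.3]
opening: 0.0151
grasp_force: 41.9
time: 12.42
ee_pos: [0.5128, 0.1401, 0.2236]
tcp_rot: [177.0, -0.3, -172.9]
wrist_force: [-11.8, -2.4, 15.8]
opening: 0.0154
grasp_force: 44.3
[np.float64(0.5108240968044541), np.float64(0.14332102664504298), np.float64(0.21601663389039288)] [ 0.0015  0.0031  0.0077 -0.6518]
[np.float64(0.5080954493498264), np.float64(0.14294682386989593), np.float64(0.21209788146694325)] [ 0.0043  0.0028  0.0117 -0.6518]
[np.float64(0.5057155599184037), np.float64(0.14262044926687745), np.float64(0.20795399788779037)] [ 0.0066  0.0026  0.0158 -0.6518]
```

Contact came 12 mm early with the force along the mouth's axis, so the lug is on the collar ring's top. I'll back off and shift downhill.

Converted, -0.012 m is -2.4, -0.008 m is -1.6.

```bash
python3 drive.py '[[0,0,-1.6,0,0.01],[0,0,-2.4,0,0.01]]'; python3 - <<'E'
from h import *
for f,L in((0,.035),(5,.035),(10,.036),(20,.039),(30,.041),(35,.043)): P=path(f,L=L);P[1]-=.0017;print(f,np.round(P,4),rel(P,187.8))
E
```

```text
time: 12.58
ee_pos: [0.5141, 0.1397, 0.2344]
tcp_rot: [177.0, -0.2, -172.8]
wrist_force: [1.4, 0.5, -0.6]
opening: 0.0156
grasp_force: 41.8
0 [0.506  0.141  0.2126] [ 0.0078  0.0012  0.0219 -0.6321]
5 [0.5032 0.1406 0.2087] [ 0.0106  0.0009  0.0258 -0.6321]
10 [0.5017 0.1404 0.2051] [ 0.0121  0.0007  0.0294 -0.6321]
20 [0.5004 0.1402 0.198 ] [ 1.330e-02  3.000e-04  3.650e-02 -6.321e-01]
30 [0.5    0.1401 0.1898] [ 1.370e-02 -1.000e-04  4.470e-02 -6.321e-01]
35 [0.5012 0.1403 0.1862] [ 1.250e-02 -3.000e-04  4.830e-02 -6.321e-01]
```

Converted, 0.018 m is 3.6, 0.01 m is 2.

```bash
python3 drive.py '[[2,0.2,1,0,0.01],[2,0.2,2.4,0,0.01],[2,0.2,3.6,0,0.01],[2,0.2,3.6,0,0.01]]'; python3 drive.py '[[0,0,0.8,0,0.01],[0,0,0.8,0,0.01]]'; python3 drive.py '[[0.2,0,0.8,0,0.01],[0.2,0,0.8,0,0.01]]'
```

```text
time: 12.92
ee_pos: [0.5033, 0.1403, 0.2129]
tcp_rot: [177.0, -0.4, -172.8]
wrist_force: [0.6, -0.6, -1.4]
opening: 0.0155
grasp_force: 41.8
time: 13.08
ee_pos: [0.5034, 0.1405, 0.2095]
tcp_rot: [177.0, -0.4, -172.8]
wrist_force: [0.0, 0.3, -0.9]
opening: 0.0152
grasp_force: 41.8
time: 13.25
ee_pos: [0.5024, 0.1407, 0.2062]
tcp_rot: [177.0, -0.3, -172.8]
wrist_force: [-0.4, -0.3, -0.1]
opening: 0.0152
grasp_force: 42.0
```

Converted, 0.004 m is 0.8, 0.001 m is 0.2.

```bash
python3 drive.py '[[0.2,0,0.8,0,0.01],[0.2,0,0.8,0,0.01]]'; python3 drive.py '[[0.2,0,0.8,0,0.01],[0.2,0,0.8,0,0.01]]'; python3 drive.py '[[0,0,0.8,0,0.01],[0,0,0.8,0,0.01]]'
```

```text
time: 13.42
ee_pos: [0.5014, 0.1407, 0.2034]
tcp_rot: [177.0, -0.2, -172.8]
wrist_force: [-2.0, -1.7, 4.8]
opening: 0.0152
grasp_force: 43.4
time: 13.58
ee_pos: [0.5002, 0.1408, 0.1998]
tcp_rot: [177.0, -0.2, -172.8]
wrist_force: [-3.9, -2.0, 9.3]
opening: 0.0153
grasp_force: 44.8
time: 13.75
ee_pos: [0.4996, 0.1409, 0.1957]
tcp_rot: [177.0, -0.3, -172.8]
wrist_force: [-8.0, -3.0, 11.0]
opening: 0.0151
grasp_force: 46.4
```

```bash
python3 drive.py '[[0,0,0.8,0,0.01],[0,0,0.8,0,0.01]]'; python3 drive.py '[[0,0,0.8,0,0.01],[0,0,0.8,0,0.01]]'; python3 drive.py '[[-0.2,0,0.6,0,0.01],[-0.2,0,0.6,0,0.01]]'
```

```text
time: 13.92
ee_pos: [0.4992, 0.1411, 0.1917]
tcp_rot: [177.0, -0.4, -172.8]
wrist_force: [-10.2, -1.8, 12.2]
opening: 0.0156
grasp_force: 48.4
time: 14.08
ee_pos: [0.4992, 0.1413, 0.1886]
tcp_rot: [177.0, -0.3, -172.8]
wrist_force: [-11.4, -2.6, 14.8]
opening: 0.0156
grasp_force: 50.5
time: 14.25
ee_pos: [0.4993, 0.1413, 0.188]
tcp_rot: [177.0, -0.3, -172.8]
wrist_force: [-24.4, -7.2, 34.9]
opening: 0.0155
grasp_force: 53.3
```

Force is now normal to the mouth and the stop is firm. I'll release, lift clear, close the fingers and press the bar top to seat the cap.

```bash
python3 drive.py '[[0,0,-0.4,0,0.03],[0,0,-0.4,0,0.03],[0,0,-0.4,0,0.03]]'; python3 drive.py '[[0,0,-4,0,0.03],[0,0,-8,0,0.03],[0,0,-12,0,0.03],[0,0,-12,0,0],[0,0,-12,0,0]]' 60; python3 - <<'E'
from h import *
p=np.load("mouth.npy");A=mouthR(p[3])
for x in(-.01,0,.01): print(x,A@[x,0,.043]+p[:3])
print(rel((A@[0,0,.043]+p[:3])+[0,-.001,.03+.03],187.8))
E
```

```text
time: 14.5
ee_pos: [0.5012, 0.1417, 0.1855]
tcp_rot: [177.0, -0.3, -172.8]
wrist_force: [-0.3, 0.2, -0.2]
opening: 0.0301
grasp_force: 0.0
time: 14.92
ee_pos: [0.5023, 0.1387, 0.2457]
tcp_rot: [177.0, -0.3, -172.8]
wrist_force: [0.4, 0.2, -0.6]
opening: 0.007
grasp_force: 0.0
-0.01 [0.48809628 0.14020417 0.18266139]
0 [0.49621184 0.14131712 0.18839715]
0.01 [0.5043274  0.14243008 0.19413292]
[ 0.0059  0.0026 -0.0025 -0.5844]
```

```bash
python3 - <<'E'
from h import *
for e in(.015,.005,0,-.005): print(rel(np.array(wye(-.0357-.574*e,.2134+.819*e,-.001)),187.8))
E
python3 drive.py '[[4.4,0.4,0,0,0],[4.4,0.4,2,0,0],[4.4,0.4,2,0,0]]'; python3 - <<'E'
from h import *
for e in(.015,.005,0,-.005): print(rel(np.array(wye(-.0357-.574*e,.2134+.819*e,-.001)),187.8))
E
```

```text
[ 0.0253  0.0012  0.0202 -0.5844]
[ 0.0195  0.0008  0.0284 -0.5844]
[ 0.0166  0.0006  0.0325 -0.5844]
[ 1.370e-02  4.000e-04  3.650e-02 -5.844e-01]
time: 15.17
ee_pos: [0.4788, 0.1382, 0.2331]
tcp_rot: [177.0, -0.5, -172.8]
wrist_force: [-0.4, -0.5, -0.6]
opening: -0.0002
grasp_force: 0.0
[ 0.0019 -0.0007  0.0074 -0.5584]
[-0.0039 -0.0011  0.0155 -0.5584]
[-0.0068 -0.0013  0.0196 -0.5584]
[-0.0097 -0.0014  0.0236 -0.5584]
```

Converted, 0.0125 m is 2.5, 0.006 m is 1.2.

```bash
python3 drive.py '[[0,-0.2,1.2,0,0],[-0.4,-0.2,2.5,0,0],[-0.4,-0.2,2.5,0,0]]'; python3 drive.py '[[-0.3,0,0.4,0,0],[-0.3,0,0.4,0,0]]';python3 drive.py '[[-0.3,0,0.4,0,0],[-0.3,0,0.4,0,0]]';python3 drive.py '[[-0.3,0,0.4,0,0],[-0.3,0,0.4,0,0]]';python3 drive.py '[[-0.3,0,0.4,0,0],[-0.3,0,0.4,0,0]]'
```

```text
time: 15.42
ee_pos: [0.4817, 0.1381, 0.221]
tcp_rot: [177.0, -0.5, -172.8]
wrist_force: [0.1, 0.6, 0.3]
opening: -0.0001
grasp_force: 0.0
time: 15.58
ee_pos: [0.4834, 0.1385, 0.2205]
tcp_rot: [177.0, -0.4, -172.8]
wrist_force: [-0.6, 0.8, 0.5]
opening: -0.0001
grasp_force: 0.0
time: 15.75
ee_pos: [0.4848, 0.1388, 0.2189]
tcp_rot: [177.0, -0.3, -172.8]
wrist_force: [0.2, 0.5, -0.7]
opening: 0.0001
grasp_force: 0.0
time: 15.92
ee_pos: [0.4856, 0.1391, 0.2175]
tcp_rot: [177.0, -0.4, -172.8]
wrist_force: [-4.6, -0.3, 4.7]
opening: -0.0004
grasp_force: 3.1
time: 16.08
ee_pos: [0.4859, 0.1393, 0.2168]
tcp_rot: [177.0, -0.4, -172.8]
wrist_force: [-13.9, -1.3, 15.8]
opening: -0.0001
grasp_force: 10.2
```

```bash
python3 drive.py '[[-0.3,0,0.4,0,0],[-0.3,0,0.4,0,0]]';python3 drive.py '[[-0.3,0,0.4,0,0],[-0.3,0,0.4,0,0]]';python3 drive.py '[[2,0,-2.8,0,0],[2,0,-2.8,0,0]]'; python3 - <<'E'
from h import *
def P(x,e): a=np.radians(35);return wye(x*np.cos(a)-(.043+e)*np.sin(a)-.011,.153+x*np.sin(a)+(.043+e)*np.cos(a)+.025,-.001)
for x in(.018,-.016):
  for e in(.008,.003): print(x,e,rel(P(x,e),187.8))
E
```

```text
time: 16.25
ee_pos: [0.4861, 0.1394, 0.2163]
tcp_rot: [177.0, -0.5, -172.8]
wrist_force: [-25.2, -4.7, 28.7]
opening: -0.0001
grasp_force: 18.7
time: 16.42
ee_pos: [0.4863, 0.1395, 0.216]
tcp_rot: [176.9, -0.5, -172.8]
wrist_force: [-36.3, -7.1, 43.9]
opening: -0.0001
grasp_force: 27.8
time: 16.58
ee_pos: [0.4802, 0.1379, 0.2281]
tcp_rot: [177.0, -0.2, -172.8]
wrist_force: [-0.0, -0.6, 0.2]
opening: -0.0001
grasp_force: 0.0
0.018 0.008 [-1.550e-02  4.000e-04 -2.000e-03 -5.744e-01]
0.018 0.003 [-1.840e-02  3.000e-04  2.000e-03 -5.744e-01]
-0.016 0.008 [ 0.0123 -0.0009  0.0175 -0.5744]
-0.016 0.003 [ 0.0094 -0.0011  0.0216 -0.5744]
```

Converted, -0.0175 m is -3.5, -0.0155 m is -3.1.

```bash
python3 drive.py '[[-3.1,0,-0.6,0,0],[-3.1,0,-0.6,0,0],[-3.5,0,0.2,0,0],[-3.5,0,0.2,0,0]]'; python3 drive.py '[[-0.3,0,0.4,0,0],[-0.3,0,0.4,0,0]]';python3 drive.py '[[-0.3,0,0.4,0,0],[-0.3,0,0.4,0,0]]';python3 drive.py '[[-0.3,0,0.4,0,0],[-0.3,0,0.4,0,0]]'
```

```text
time: 16.92
ee_pos: [0.4981, 0.1402, 0.2237]
tcp_rot: [177.0, -0.3, -172.8]
wrist_force: [0.2, -1.1, 5.0]
opening: -0.0001
grasp_force: 2.2
time: 17.08
ee_pos: [0.4985, 0.1404, 0.2234]
tcp_rot: [177.0, -0.3, -172.8]
wrist_force: [-8.4, -2.2, 16.7]
opening: -0.0002
grasp_force: 9.0
time: 17.25
ee_pos: [0.4987, 0.1406, 0.2229]
tcp_rot: [177.0, -0.4, -172.8]
wrist_force: [-18.9, -3.9, 30.1]
opening: -0.0002
grasp_force: 17.6
time: 17.42
ee_pos: [0.4989, 0.1408, 0.2226]
tcp_rot: [176.9, -0.4, -172.8]
wrist_force: [-30.3, -5.9, 44.7]
opening: -0.0002
grasp_force: 26.6
```

The uphill end is flush, but the slope suggests the downhill side is high. I'll press the downhill end of the bar.

```bash
python3 drive.py '[[1.6,0,-2,0,0],[4,0,-2,0,0],[6,0,-1,0,0]]'; python3 - <<'E'
from h import *
def P(x,e): a=np.radians(35);return wye(x*np.cos(a)-(.043+e)*np.sin(a)-.011,.153+x*np.sin(a)+(.043+e)*np.cos(a)+.025,-.001)
for e in(.010,.006,.002): print(e,P(-.016,e),rel(P(-.016,e),187.8))
E
```

```text
time: 17.67
ee_pos: [0.4722, 0.137, 0.2237]
tcp_rot: [177.0, -0.3, -172.8]
wrist_force: [-0.2, -0.6, -0.7]
opening: 0.0
grasp_force: 0.0
0.01 [np.float64(0.46678223587777395), np.float64(0.13627182968930593), np.float64(0.21223783536569982)] [ 0.0054 -0.0007  0.0115 -0.5868]
0.006 [np.float64(0.4690552667586765), np.float64(0.1365835498648772), np.float64(0.20896122718854385)] [ 0.0031 -0.0008  0.0147 -0.5868]
0.002 [np.float64(0.471328297639579), np.float64(0.13689527004044846), np.float64(0.20568461901138788)] [ 0.0008 -0.0009  0.018  -0.5868]
```

Converted, 0.0125 m is 2.5, 0.008 m is 1.6.

```bash
python3 drive.py '[[1,-0.2,1.6,0,0],[0.8,-0.2,2.5,0,0],[0.8,-0.2,2.5,0,0]]'; python3 drive.py '[[-0.3,0,0.4,0,0],[-0.3,0,0.4,0,0]]';python3 drive.py '[[-0.3,0,0.4,0,0],[-0.3,0,0.4,0,0]]';python3 drive.py '[[-0.3,0,0.4,0,0],[-0.3,0,0.4,0,0]]';python3 drive.py '[[-0.3,0,0.4,0,0],[-0.3,0,0.4,0,0]]'
```

```text
time: 17.92
ee_pos: [0.4682, 0.1361, 0.2091]
tcp_rot: [177.0, -0.4, -172.8]
wrist_force: [0.5, -0.0, -0.1]
opening: 0.0
grasp_force: 0.0
time: 18.08
ee_pos: [0.4704, 0.1365, 0.2081]
tcp_rot: [177.0, -0.4, -172.8]
wrist_force: [0.8, -0.7, 0.0]
opening: 0.0002
grasp_force: 0.0
time: 18.25
ee_pos: [0.4719, 0.1369, 0.2063]
tcp_rot: [177.0, -0.4, -172.8]
wrist_force: [-0.3, -0.8, 0.1]
opening: -0.0001
grasp_force: 0.0
time: 18.42
ee_pos: [0.4733, 0.1371, 0.2043]
tcp_rot: [177.0, -0.4, -172.8]
wrist_force: [-0.1, 0.6, -0.3]
opening: 0.0002
grasp_force: 0.0
time: 18.58
ee_pos: [0.4742, 0.1373, 0.2033]
tcp_rot: [177.0, -0.3, -172.8]
wrist_force: [-4.5, -0.6, 5.3]
opening: 0.0
grasp_force: 3.4
```

Converted, 0.002 m is 0.4, -0.0015 m is -0.3.

```bash
python3 drive.py '[[-0.3,0,0.4,0,0],[-0.3,0,0.4,0,0]]';python3 drive.py '[[-0.5,0,0.6,0,0],[-0.5,0,0.6,0,0]]';python3 drive.py '[[2.4,0,-2.8,0,0],[2.4,0,-6,0,0],[2.4,0,-8,0,0]]'; python3 - <<'E'
from h import *
print(rel(wye(.025,.24,-.001),187.8),rel(wye(.025,.2155,-.001),187.8))
E
```

```text
time: 18.75
ee_pos: [0.4744, 0.1374, 0.203]
tcp_rot: [177.0, -0.4, -172.8]
wrist_force: [-16.3, -4.3, 20.6]
opening: -0.0002
grasp_force: 13.6
time: 18.92
ee_pos: [0.4748, 0.1375, 0.2027]
tcp_rot: [177.0, -0.5, -172.8]
wrist_force: [-35.7, -9.6, 46.5]
opening: 0.0003
grasp_force: 29.7
time: 19.17
ee_pos: [0.467, 0.1346, 0.2393]
tcp_rot: [177.0, -0.2, -172.8]
wrist_force: [0.7, 0.3, 0.6]
opening: 0.0003
grasp_force: 0.0
[-0.0795  0.0026 -0.0008 -0.5761] [-0.0796  0.0013  0.0236 -0.5761]
```

```bash
python3 drive.py '[[-16,0.4,-2,0,0],[-16,0.4,-2,0,0],[-16,0.4,0,0,0],[-16,0.4,2.8,0,0],[-16,0.4,2.8,0,0]]';  python3 drive.py '[[0,0,0.4,0,0],[0,0,0.8,0,0]]';python3 drive.py '[[0,0,0.4,0,0],[0,0,0.6,0,0]]';python3 drive.py '[[0,0,0.4,0,0],[0,0,0.6,0,0]]'
```

```text
time: 19.58
ee_pos: [0.5461, 0.1473, 0.2196]
tcp_rot: [177.0, -0.6, -172.8]
wrist_force: [-1.7, -0.7, -0.8]
opening: -0.0003
grasp_force: 0.0
time: 19.75
ee_pos: [0.5459, 0.1475, 0.2198]
tcp_rot: [177.0, -0.3, -172.8]
wrist_force: [-0.4, 0.8, -0.9]
opening: 0.0003
grasp_force: 0.0
time: 19.92
ee_pos: [0.5458, 0.1477, 0.2169]
tcp_rot: [177.0, -0.3, -172.8]
wrist_force: [-0.3, -0.5, -0.1]
opening: -0.0
grasp_force: 0.0
time: 20.08
ee_pos: [0.5459, 0.1478, 0.2142]
tcp_rot: [177.0, -0.2, -172.8]
wrist_force: [-2.2, -2.2, 12.4]
opening: -0.0001
grasp_force: 5.5
```

Cap reads about 4 mm proud but doesn't rock, so a yaw error with the lugs on the ribs is possible. I'll measure the wye's yaw from straight edges in the saved images.

```bash
python3 - <<'E'
from h import *
for fn,n,(x,y,w,h) in(("top0","top",(190,120,90,110)),("w2","w2",(70,0,260,170)),("w3","w3",(200,0,330,180))):
    if n=="w3": continue
    i=bot.camera_info("top") if n=="top" else np.load("w2.npy",allow_pickle=True).item()
    k=4 if n=="top" else 2
    g=cv2.resize(cv2.imread(f"pics/{fn}.png",0)[y:y+h,x:x+w],None,fx=k,fy=k,interpolation=cv2.INTER_CUBIC)
    L=cv2.createLineSegmentDetector().detect(g)[0][:,0]
    for l in sorted(L,key=lambda l:-np.hypot(l[2]-l[0],l[3]-l[1]))[:22]:
        q=(l.reshape(2,2)+.5)/k-.5+[x,y]
        for z in(.018,):
            P=atz(q,i,z);d=P[1]-P[0];a=np.degrees(np.arctan2(d[1],d[0]));print(n,q.round(1).tolist(),"len%.3f"%np.hypot(*d[:2]),"yaw %.1f"%((a+45)%90-45),P[0,:2].round(3),P[1,:2].round(3))
E
```

```text
top [[228.2, 125.4], [279.2, 125.0]] len0.143 yaw -0.2 [0.732 0.171] [0.731 0.029]
top [[279.2, 128.8], [236.4, 129.3]] len0.120 yaw 0.1 [0.72  0.029] [0.72  0.148]
top [[204.2, 149.6], [245.5, 142.0]] len0.117 yaw 9.9 [0.664 0.239] [0.684 0.123]
top [[197.5, 153.2], [197.3, 192.9]] len0.111 yaw -0.1 [0.654 0.257] [0.543 0.258]
top [[279.2, 132.7], [241.7, 132.6]] len0.105 yaw -0.6 [0.709 0.029] [0.711 0.134]
top [[238.7, 141.1], [209.0, 146.4]] len0.085 yaw 9.6 [0.687 0.142] [0.673 0.225]
top [[251.7, 122.0], [279.2, 121.7]] len0.077 yaw -0.0 [0.741 0.106] [0.741 0.028]
top [[197.2, 205.4], [197.4, 229.2]] len0.066 yaw 0.5 [0.508 0.258] [0.442 0.257]
top [[193.4, 172.0], [193.5, 153.5]] len0.052 yaw -0.2 [0.601 0.269] [0.653 0.269]
top [[207.5, 215.1], [207.4, 229.2]] len0.039 yaw -0.4 [0.481 0.229] [0.442 0.23 ]
top [[237.4, 136.4], [223.9, 138.8]] len0.038 yaw 9.4 [0.7   0.146] [0.694 0.183]
top [[267.2, 194.1], [254.2, 195.7]] len0.036 yaw 6.6 [0.537 0.063] [0.533 0.099]
top [[192.7, 217.6], [191.8, 205.3]] len0.034 yaw 4.2 [0.474 0.27 ] [0.508 0.273]
top [[238.2, 179.3], [226.3,
[... 1776 characters left out ...]
.4, 109.2]] len0.027 yaw 5.7 [0.531 0.056] [0.528 0.083]
w2 [[298.4, 103.2], [277.8, 95.0]] len0.026 yaw 5.3 [0.545 0.065] [0.542 0.091]
w2 [[133.7, 128.6], [141.3, 107.9]] len0.027 yaw -0.2 [0.43  0.232] [0.457 0.231]
w2 [[138.2, 103.2], [136.8, 81.9]] len0.024 yaw 23.6 [0.46  0.236] [0.482 0.246]
w2 [[214.5, 24.3], [232.3, 36.0]] len0.023 yaw -5.3 [0.579 0.188] [0.576 0.165]
w2 [[203.3, 78.9], [223.3, 84.8]] len0.024 yaw 10.3 [0.52  0.177] [0.524 0.154]
w2 [[102.8, 129.5], [109.3, 110.9]] len0.024 yaw -0.3 [0.413 0.265] [0.437 0.265]
w2 [[111.5, 133.9], [105.3, 152.4]] len0.025 yaw 0.9 [0.412 0.254] [0.388 0.253]
w2 [[86.1, 51.9], [80.5, 70.0]] len0.022 yaw -0.0 [0.487 0.309] [0.466 0.309]
```

Board and gate edges give yaw 9.8°, so the cap is about 2.6° off plus a small sideways error. That is enough to leave a lug on a rib. I'll refit the mouth with this.

```bash
sed -i 's#^s=least.*#g=lambda p:np.r_[f(p),(p[3]-np.radians(9.8))/.005,(-np.sin(.171)*(p[0]-.5429)+np.cos(.171)*(p[1]-.151))/.0012]\ns=least_squares(g,[.52,.142,.153,.17,.6],loss="soft_l1");p=s.x;print(p,np.degrees(p[3]),s.fun.round(1));np.save("mouth.npy",p)#' fit.py
python3 drive.py '[[0,0,-6,0,0.03],[0,0,-6,0,0.03]]' 30
python3 fit.py; python3 - <<'E'
from h import *
print(bot.get_obs()["q"].round(1))
p=np.load("mouth.npy")
a=np.radians(35)
P=np.array(wye(-.030*np.sin(a),.153+.030*np.cos(a)+.006,-.0015));print(P,rel(P,187.2),rel(P+[0,0,.05],187.2))
E
```

```text
time: 20.25
ee_pos: [0.5467, 0.1463, 0.2476]
tcp_rot: [177.0, -0.1, -172.8]
wrist_force: [0.6, -0.5, 2.0]
opening: 0.023
grasp_force: 0.0
[0.51863571 0.14587077 0.15283909 0.1701087  0.65297899] 9.746510461141957 [-0.9  0.8 -0.4 -0.8 -0.3 -0.4  1.1  1.1 -1.8 -0.3 -0.   0.3 -1.1 -0.6
 -0.2 -0.3  1.8  5.2 -0.2 -0.2 -0.8]
[13.6  6.7 11.  94.   3.   6.4]
[0.50193072 0.1414794  0.18357456] [ 0.045  -0.0026  0.064   0.019 ] [0.045  0.0001 0.0141 0.019 ]
```

Converted, 0.03 m is 6, 0.059 m is 11.8.

```bash
python3 drive.py '[[9.2,-0.2,0,0,0.03],[9.2,-0.2,0,0,0.03],[9.2,-0.4,6,0,0.03],[9.2,-0.6,11.8,0,0.03],[9.2,-0.6,11.8,0,0.03]]' 30; python3 drive.py '[[0,0,0,0,0.01],[0,0,0,0,0.01],[0,0,0,0,0.01],[0,0,0,0,0.01]]' 30; python3 drive.py '[[0,0,0,-2.6,0.01],[0,0,0,-2.6,0.01]]'; python3 drive.py '[[-0.3,0,0.4,0,0.01],[-0.6,0,0.8,0,0.01],[-0.6,0,0.8,0,0.01]]'
```

```text
time: 20.67
ee_pos: [0.498, 0.1401, 0.1799]
tcp_rot: [177.1, -0.7, -172.8]
wrist_force: [-0.8, 0.5, -1.7]
opening: 0.0295
grasp_force: 0.0
time: 21.0
ee_pos: [0.5009, 0.1407, 0.1861]
tcp_rot: [177.0, -0.2, -172.8]
wrist_force: [0.4, -0.5, -0.8]
opening: 0.0156
grasp_force: 32.6
time: 21.17
ee_pos: [0.5001, 0.1401, 0.1861]
tcp_rot: [177.0, -0.2, -170.1]
wrist_force: [-4.3, -3.1, 5.6]
opening: 0.0156
grasp_force: 33.7
time: 21.42
ee_pos: [0.5009, 0.1411, 0.1854]
tcp_rot: [177.0, -0.2, -170.2]
wrist_force: [-26.9, -2.8, 32.5]
opening: 0.0155
grasp_force: 48.3
```

Converted, 0.003 m is 0.6.

```bash
python3 drive.py '[[0,0.6,0,0,0.01],[0,0.6,0,0,0.01]]'|sed -n 2,4p;python3 drive.py '[[0,-1.2,0,0,0.01],[0,-1.2,0,0,0.01]]'|sed -n 2,4p;python3 drive.py '[[0,0.6,0,-4,0.01],[0,0.6,0,-4,0.01]]'|sed -n 2,4p;python3 drive.py '[[0,0,0,6,0.01],[0,0,0,6,0.01]]'|sed -n 2,4p
```

```text
ee_pos: [0.5008, 0.1416, 0.1852]
tcp_rot: [177.3, -0.2, -170.3]
wrist_force: [-23.4, -19.2, 33.5]
ee_pos: [0.5009, 0.1404, 0.1856]
tcp_rot: [176.6, -0.2, -170.1]
wrist_force: [-30.0, 12.8, 36.3]
ee_pos: [0.501, 0.141, 0.1856]
tcp_rot: [177.0, 0.0, -166.0]
wrist_force: [-26.7, -4.7, 33.5]
ee_pos: [0.5017, 0.1416, 0.1851]
tcp_rot: [176.9, -0.3, -172.5]
wrist_force: [-21.6, -0.4, 28.6]
```

Not dropping and laterally stiff. For a direct check I'll open slightly and touch the cap's flange, then the collar ring top, with the same fingers: home would be 4 mm lower than the ring, proud would be level.

```bash
python3 drive.py '[[0.4,0,-0.6,-2.5,0.03],[0.4,0,-0.6,-2.5,0.03],[0.4,0,-0.6,-2.5,0.03]]' 30; python3 drive.py '[[-0.24,0,0.32,0,0.03],[-0.24,0,0.32,0,0.03]]';python3 drive.py '[[-0.24,0,0.32,0,0.03],[-0.24,0,0.32,0,0.03]]'|sed -n 2,4p;python3 drive.py '[[-0.24,0,0.32,0,0.03],[-0.24,0,0.32,0,0.03]]'|sed -n 2,4p;python3 drive.py '[[-0.24,0,0.32,0,0.03],[-0.24,0,0.32,0,0.03]]'|sed -n 2,4p
```

```text
time: 22.33
ee_pos: [0.5017, 0.141, 0.1843]
tcp_rot: [177.0, -0.1, -169.7]
wrist_force: [0.7, 0.3, -0.4]
opening: 0.0302
grasp_force: 0.0
time: 22.5
ee_pos: [0.5026, 0.1411, 0.1813]
tcp_rot: [177.0, -0.2, -169.7]
wrist_force: [-0.5, -0.8, 0.0]
opening: 0.0302
grasp_force: 0.0
ee_pos: [0.5036, 0.1414, 0.1798]
tcp_rot: [177.0, -0.2, -169.7]
wrist_force: [-0.2, 1.0, 1.5]
ee_pos: [0.5041, 0.1415, 0.1795]
tcp_rot: [177.0, -0.2, -169.7]
wrist_force: [-6.9, -1.5, 9.0]
ee_pos: [0.5043, 0.1415, 0.1791]
tcp_rot: [177.0, -0.3, -169.7]
wrist_force: [-16.0, -4.4, 21.0]
```

```bash
python3 drive.py '[[0,0,-8,0,0.03],[0,0,-14,0,0.03],[0,0,-14,0,0.03],[-8,0,-14,0,0.03],[-8,0,-14,0,0.03]]'; python3 - <<'E'
from h import *
print(rel(wye(.0244,.218,-.0018),189.8))
E
```

```text
time: 23.42
ee_pos: [0.5497, 0.1463, 0.2429]
tcp_rot: [177.0, -0.4, -169.7]
wrist_force: [1.9, -0.0, -1.5]
opening: 0.0301
grasp_force: 0.0
[0.0061 0.0018 0.025  0.4991]
```

Converted, 0.023 m is 4.6, 0.015 m is 3.

```bash
python3 drive.py '[[1,0.4,3,0,0.03],[1,0.4,4.6,0,0.03],[1,0.4,4.6,0,0.03]]'; for k in 1; do python3 drive.py '[[0,0,0.4,0,0.03],[0,0,0.4,0,0.03]]'|sed -n 2,4p;python3 drive.py '[[0,0,0.4,0,0.03],[0,0,0.4,0,0.03]]'|sed -n 2,4p;python3 drive.py '[[0,0,0.4,0,0.03],[0,0,0.4,0,0.03]]'|sed -n 2,4p; done
```

```text
time: 23.67
ee_pos: [0.5399, 0.1478, 0.2216]
tcp_rot: [177.0, -0.4, -169.7]
wrist_force: [0.2, 0.0, -0.1]
opening: 0.03
grasp_force: 0.0
ee_pos: [0.5404, 0.1479, 0.2223]
tcp_rot: [177.0, -0.1, -169.7]
wrist_force: [0.1, 0.3, 0.5]
ee_pos: [0.5405, 0.148, 0.2204]
tcp_rot: [177.0, -0.1, -169.7]
wrist_force: [0.6, 0.5, -0.9]
ee_pos: [0.5404, 0.1482, 0.2179]
tcp_rot: [177.0, -0.2, -169.7]
wrist_force: [-0.0, 0.1, -0.7]
```

The manual's scale: shifts go in units of 5 mm. Converting my numbers, -0.002 m is -0.4, 0.002 m is 0.4.

```bash
python3 drive.py '[[-0.4,0,0.4,0,0.03],[-0.4,0,0.4,0,0.03]]'|sed -n 2,4p;python3 drive.py '[[0,0,0.4,0,0.03],[0,0,0.4,0,0.03]]'|sed -n 2,4p;python3 drive.py '[[0,0,0.3,0,0.03],[0,0,0.3,0,0.03]]'|sed -n 2,4p;python3 drive.py '[[0,0,0.3,0,0.03],[0,0,0.3,0,0.03]]'|sed -n 2,4p
```

```text
ee_pos: [0.5425, 0.1487, 0.2156]
tcp_rot: [177.0, -0.2, -169.7]
wrist_force: [0.0, -0.2, 1.1]
ee_pos: [0.5423, 0.1487, 0.2135]
tcp_rot: [177.0, -0.2, -169.7]
wrist_force: [-0.7, -0.1, -0.4]
ee_pos: [0.5423, 0.1488, 0.2126]
tcp_rot: [177.0, -0.2, -169.7]
wrist_force: [-0.2, 0.4, 1.6]
ee_pos: [0.5425, 0.1488, 0.2122]
tcp_rot: [177.0, -0.1, -169.7]
wrist_force: [-1.5, -0.5, 8.9]
```

The flange top is 4.5 mm below the ring top where home would give 4.0, so the cap is home. Next I lock the collar by straddling ear B at −56°.

Converted, -0.08 m is -16, -0.04 m is -8.

```bash
python3 drive.py '[[0,0,-8,0,0.05],[0,0,-16,0,0.05],[0,0,-16,7,0.05],[0,0,-16,14,0.05],[0,0,-16,21,0.05]]' >/dev/null; python3 drive.py '[[0,0,0,30,0.05],[0,0,0,30,0.05],[0,0,0,30,0.05],[0,0,0,30,0.05],[0,0,0,30,0.05]]'; python3 - <<'E'
from h import *
P,y=ear(-55.5,r=.079);print(P,y,rel(P,y),rel(P+[0,0,.05],y),bot.get_obs()["q"].round(1))
E
```

```text
time: 25.67
ee_pos: [0.5432, 0.1448, 0.2907]
tcp_rot: [178.3, -2.5, 139.0]
wrist_force: [-0.0, 0.2, -0.6]
opening: 0.0498
grasp_force: 0.0
[0.56352108 0.08752122 0.187781  ] 139.74366918497054 [-0.0573 -0.033   0.0996 -0.7304] [-0.0551 -0.0314  0.0497 -0.7304] [13.5  7.6 16.8 99.2  3.  54.6]
```

Converted, 0.1 m is 20, 0.07 m is 14.

```bash
python3 drive.py '[[-11,-6.2,4,0,0.05],[-11,-6.2,8,0,0.05],[-11.4,-6.6,14,0,0.05],[-11.4,-6.6,20,0,0.05],[-11.4,-6.6,20,0,0.05]]' 30; python3 drive.py '[[0,0,0,0,0.03],[0,0,0,0,0.03],[0,0,0,0,0.03]]'; python3 - <<'E'
from h import *
for th,l in((-62,-.002),(-70,-.003),(-78,-.003),(-86,-.003),(-95,-.003)): P,y=ear(th,r=.078,lead=l);print(th,rel(P,y))
E
```

```text
time: 26.08
ee_pos: [0.5662, 0.0858, 0.1836]
tcp_rot: [178.2, -2.1, 139.4]
wrist_force: [12.8, -6.3, 1.1]
opening: 0.0498
grasp_force: 6.3
time: 26.33
ee_pos: [0.5653, 0.0877, 0.1888]
tcp_rot: [178.1, -2.2, 139.5]
wrist_force: [6.4, -0.7, 4.6]
opening: 0.0296
grasp_force: 3.1
-62 [ 2.7000e-03 -1.1000e-02  5.4000e-03  6.7843e+00]
-70 [ 4.8000e-03 -2.1100e-02  1.0800e-02  1.5815e+01]
-78 [ 8.20000e-03 -2.97000e-02  1.67000e-02  2.52253e+01]
-86 [ 1.29000e-02 -3.74000e-02  2.28000e-02  3.48926e+01]
-95 [ 1.95000e-02 -4.49000e-02  2.98000e-02  4.58681e+01]
```

```bash
python3 drive.py '[[0,-1.4,0.6,4,0.03],[0.2,-2.2,1,7,0.03],[0.6,-4.2,2.2,16,0.03],[0.6,-4.2,2.2,16,0.03]]'; python3 - <<'E'
from h import *
for th,l in((-78,-.004),(-86,-.004),(-95,-.004),(-104,-.004)): P,y=ear(th,r=.079,lead=l);print(th,rel(P,y))
E
```

```text
time: 26.67
ee_pos: [0.5476, 0.074, 0.1764]
tcp_rot: [178.9, -2.8, 123.1]
wrist_force: [-0.3, -0.5, 3.7]
opening: 0.0303
grasp_force: 1.7
-78 [ 1.0000e-03 -9.4000e-03  4.7000e-03  8.8293e+00]
-86 [ 3.50000e-03 -1.82000e-02  1.09000e-02  1.84965e+01]
-95 [ 8.00000e-03 -2.73000e-02  1.81000e-02  2.94721e+01]
-104 [ 1.41000e-02 -3.54000e-02  2.53000e-02  4.03046e+01]
```

Converted, -0.018 m is -3.6, -0.014 m is -2.8.

```bash
python3 drive.py '[[0,-1,0.4,5,0.03],[0.2,-2,1,9,0.03],[0.4,-2.8,1.6,14,0.03],[0.7,-3.6,2.2,18.5,0.03],[0.7,-3.6,2.2,18.5,0.03]]'; python3 - <<'E'
from h import *
for th,l in((-95,-.004),(-104,-.004),(-110,-.004)): P,y=ear(th,r=.079,lead=l);print(th,rel(P,y))
E
```

```text
time: 27.08
ee_pos: [0.5304, 0.0681, 0.165]
tcp_rot: [179.9, -3.0, 104.8]
wrist_force: [1.7, 0.8, 1.0]
opening: 0.0297
grasp_force: 1.0
-95 [ 9.00000e-04 -1.03000e-02  6.80000e-03  1.11341e+01]
-104 [ 4.20000e-03 -1.99000e-02  1.40000e-02  2.19666e+01]
-110 [ 7.40000e-03 -2.59000e-02  1.87000e-02  2.89946e+01]
```

```bash
python3 drive.py '[[0,-1,0.6,5,0.03],[0.2,-2,1.4,11,0.03],[0.4,-3,2,17,0.03],[0.8,-4,2.8,22,0.03],[0.8,-4,2.8,22,0.03]]'; python3 - <<'E'
from h import *
for th,l in((-113,-.004),(-120,-.005),(-126,-.006),(-129,-.008)): P,y=ear(th,r=.079,lead=l);print(th,rel(P,y))
E
```

```text
time: 27.5
ee_pos: [0.5097, 0.0678, 0.1507]
tcp_rot: [-178.9, -2.8, 82.8]
wrist_force: [1.9, 1.0, -1.7]
opening: 0.0299
grasp_force: 0.7
-113 [ 1.40000e-03 -9.90000e-03  6.60000e-03  1.04891e+01]
-120 [ 4.10000e-03 -1.86000e-02  1.18000e-02  1.82732e+01]
-126 [ 7.50000e-03 -2.60000e-02  1.61000e-02  2.46677e+01]
-129 [ 1.02000e-02 -3.09000e-02  1.82000e-02  2.77669e+01]
```

Converted, -0.0185 m is -3.7, -0.014 m is -2.8.

```bash
python3 drive.py '[[0.2,-1,0.6,5,0.03],[0.3,-2,1.4,10,0.03],[0.6,-2.8,1.8,14,0.03],[0.8,-3.7,2.4,18,0.03],[0.8,-3.7,2.4,18,0.03]]'; python3 drive.py '[[0.2,-0.8,0.4,3,0.03],[0.4,-1.4,0.8,5,0.03],[0.4,-1.4,0.8,5,0.03]]';python3 - <<'E'
from h import *
for th,l in((-120,-.005),(-126,-.006),(-129,-.008)): P,y=ear(th,r=.079,lead=l);print(th,rel(P,y))
E
```

```text
time: 27.92
ee_pos: [0.492, 0.0745, 0.1395]
tcp_rot: [-178.1, -2.3, 65.0]
wrist_force: [2.2, 0.1, -0.8]
opening: 0.0303
grasp_force: 1.1
time: 28.17
ee_pos: [0.49, 0.0774, 0.1381]
tcp_rot: [-178.5, -2.2, 60.0]
wrist_force: [15.0, -12.6, 2.8]
opening: 0.0303
grasp_force: 10.0
-120 [-1.500e-03  2.600e-03 -1.500e-03 -4.572e+00]
-126 [-1.2000e-03 -5.6000e-03  2.7000e-03  1.8225e+00]
-129 [-6.0000e-04 -1.1200e-02  4.8000e-03  4.9218e+00]
```

```bash
python3 drive.py '[[0,-0.6,0.3,1,0.03],[0,-0.6,0.3,1,0.03]]'|sed -n 2,4p;python3 drive.py '[[0,-0.6,0.3,1,0.03],[0,-0.6,0.3,1,0.03]]'|sed -n 2,4p; python3 - <<'E'
from h import *
for th,l in((-120,-.005),(-126,-.006)): P,y=ear(th,r=.079,lead=l);print(th,rel(P,y))
E
```

```text
ee_pos: [0.4896, 0.0779, 0.138]
tcp_rot: [-178.8, -2.2, 59.0]
wrist_force: [24.8, -21.4, 6.0]
ee_pos: [0.4892, 0.0785, 0.1378]
tcp_rot: [-179.1, -2.2, 58.0]
wrist_force: [32.7, -27.3, 8.2]
-120 [-1.9000e-03  4.0000e-03 -1.8000e-03 -6.6093e+00]
-126 [-0.0019 -0.0042  0.0023 -0.2148]
```

Stiff stop at 43 N around −124°. I'll release, lift clear, and check the ear angle numerically in the top view.

Converted, 0.006 m is 1.2, -0.12 m is -24.

```bash
python3 drive.py '[[0,1.2,-0.6,0,0.05],[0,1.2,-0.6,0,0.05],[0,1.2,-8,0,0.05],[0,1.2,-16,0,0.05],[0,1.2,-24,0,0.05]]' >/dev/null; python3 drive.py '[[-20,-20,-16,0,0.05],[-20,-20,-16,0,0.05],[-20,-20,-16,0,0.05],[-20,-20,-16,0,0.05],[-20,-20,-16,0,0.05]]'>/dev/null; python3 drive.py '[[0,0,0,0,0.05],[-20,0,0,0,0.05],[-20,0,0,0,0.05],[-20,0,0,0,0.05]]'; python3 - <<'E'
from h import *
p=np.load("mouth.npy");A=mouthR(p[3])
for n in("top","side"):
    im=bot.camera(n);i=bot.camera_info(n);cv2.imwrite(f"pics/end_{n}.png",im);g=cv2.cvtColor(im,cv2.COLOR_BGR2GRAY)
    old=cv2.imread(f"pics/{n}0.png",0)
    # brightness sampled along a circle of radius 80 (ears only): mean difference from the first picture, per angle, for ear B side
    th=np.arange(-160,-20,5.);P=np.r_[[pt(r,th,.012)for r in(.066,.072,.078)]]
    v=np.mean([[cv2.getRectSubPix(g,(1,1),tuple(map(float,q)))[0,0] for q in proj(Q@A.T+p[:3],i)] for Q in P],0)
    w=np.mean([[cv2.getRectSubPix(old,(1,1),tuple(map(float,q)))[0,0] for q in proj(Q@A.T+p[:3],i)] for Q in P],0)
    print(n);print(np.c_[th,v,w].round(0).astype(int).T)
    c=np.array([[0,0,.02],[.039,0,.006],[-.039,0,.006],[0,.028,.006],[0,-.028,.006],[.034,.0,.016],[.051,0,.010]])@A.T+p[:3]
    print([im[int(round(b)),int(round(a))].tolist() for a,b in proj(c,i)])
E
```

```text
time: 29.67
ee_pos: [0.2962, -0.0483, 0.3283]
tcp_rot: [-177.7, -2.0, 58.0]
wrist_force: [-0.2, -0.3, -0.0]
opening: 0.05
grasp_force: 0.0
top
[[-160 -155 -150 -145 -140 -135 -130 -125 -120 -115 -110 -105 -100  -95
   -90  -85  -80  -75  -70  -65  -60  -55  -50  -45  -40  -35  -30  -25]
 [ 155  179  181  181  182  183  177  156  156  116  144  141  169  178
   177  171  164  153  152  139  138  126  127  123  114  101  101  108]
 [ 174  173  175  175  176  177  178  178  173  164  151  136  152  153
   154  112  135  137  146  134  134  123  122  126  111   95   99  102]]
[[29, 29, 30], [162, 160, 162], [31, 29, 31], [32, 31, 31], [32, 30, 32], [33, 31, 31], [161, 159, 162]]
side
[[-160 -155 -150 -145 -140 -135 -130 -125 -120 -115 -110 -105 -100  -95
   -90  -85  -80  -75  -70  -65  -60  -55  -50  -45  -40  -35  -30  -25]
 [ 177  105  103  105  106   98  100  183  199  122  131  156  181  186
   184  180  176  174  158  167  182  187  182  189  199  215  217  216]
 [ 170   99   99  102  101  102  103  104  106  113  125  149  147  189
   199  173  168  165  152  159  173  178  174  179  191  208  210  208]]
[[7, 11, 10], [134, 131, 134], [202, 201, 202], [28, 26, 28], [14, 13, 13], [31, 32, 32], [194, 191, 193]]
```

The ear now sits at about −123° (it started near −92°), both tab positions are bright over the lugs, and the cap is dark and central. The robot is clear, so I hand in.

```bash
python3 -c "
from workcell import bot
print(bot.job_done())"
```

```text
the job is handed in; nothing more can be done
None
```

I handed the job in at about 30 s: collar turned back to open, the smaller cap set home in the mouth, and the collar turned clockwise to its stop at the locked mark; the hand-in printed no verdict, so all of this rests on my force, touch and image readings.

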